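Find the softest of three shocks and push its tag down

TASK

One of these three rear shocks has lost air: press straight down on the head of each with your fingertips, with a steady push of about 15 N every time (never more than twice that), so that its orange ring records how far it sank, and find the softest. Then push that shock's yellow tag all the way down into its holder to mark it for service. Only press and push: lift nothing, leave the other two tags up and the things standing around where they are.

Things in the scene. Friction and masses are not known exactly. Their poses are not given: they have to be found in the camera images.
- stand: Fixed shock stand: plywood base 190 (x) x 450 (y) x 12 mm; origin on the bench below the middle shock's axis; x points away from the robot, y to its left. Three bicycle rear shocks stand on it, 150 mm apart along its y; 85 mm in front of each (its -x, robot's side) is that shock's tag holder, an aluminium strip 46 x 12 mm, top 170 mm above the bench, with a yellow tag.
- head_left (a point): Where to press the left shock (as the robot sees it; left is +y): middle of the flat top of its dark grey head, 30 (stand's x) x 54 mm (stand's y), 214 mm above the bench at rest; moves down with it. The head sits on a black air can 48 mm across that slides down over the steel shaft.
- shock_left (a joint): How far the left shock is compressed, m: 0 at rest, 0.045 fully in (hard stop); springs back. Which shock has which charge is drawn anew: one needs 0.4 N per mm, one 1.5, one 2.5 N per mm, each on top of about 2.7 N to start it. 15 N thus sinks them about 30, 8 and 5 mm. More than 30 N is too rough.
- ring_left (a joint): The orange rubber travel ring on the left shaft, 41 mm across, 3.5 mm thick: how far it stands below the rest position of the can's lower rim (105 mm above the bench), m; 0 to 0.002 at the start. The can pushes it down and it stays at the deepest point reached. Over 0.003 counts as tried; only the softest can reach 0.020 (11 N) without rough force.
- shaft_left: Bracket, lower eyelet and shaft (35 mm across) of the left shock, fixed; origin on top of the stand's base, on the shock's axis; axes as the stand's.
- tag_left (a joint): How far the left shock's tag is pushed down in its holder, m: 0 to 0.004 at the start (up), 0.026 fully down, its lip resting on the holder (hard stop). Slides straight down against about 3 N of friction and stays where it is left; pulled up it would rise to -0.03.
- tag_left_top (a point): Middle of the top of the left tag's lip, the place to push: flat, yellow, 36 mm wide (stand's y), 18 mm deep (stand's x), 4 mm thick, 196 to 200 mm above the bench at the start, 174 mm when fully down. Below it the tag is a plate 36 mm wide, 4 mm thick, in the holder.
- head_middle (a point): Where to press the middle shock (as the robot sees it; left is +y): middle of the flat top of its dark grey head, 30 (stand's x) x 54 mm (stand's y), 214 mm above the bench at rest; moves down with it. The head sits on a black air can 48 mm across that slides down over the steel shaft.
- shock_middle (a joint): How far the middle shock is compressed, m: 0 at rest, 0.045 fully in (hard stop); springs back. Which shock has which charge is drawn anew: one needs 0.4 N per mm, one 1.5, one 2.5 N per mm, each on top of about 2.7 N to start it. 15 N thus sinks them about 30, 8 and 5 mm. More than 30 N is too rough.
- ring_middle (a joint): The orange rubber travel ring on the middle shaft, 41 mm across, 3.5 mm thick: how far it stands below the rest position of the can's lower rim (105 mm above the bench), m; 0 to 0.002 at the start. The can pushes it down and it stays at the deepest point reached. Over 0.003 counts as tried; only the softest can reach 0.020 (11 N) without rough force.
- shaft_middle: Bracket, lower eyelet and shaft (35 mm across) of the middle shock, fixed; origin on top of the stand's base, on the shock's axis; axes as the stand's.
- tag_middle (a joint): How far the middle shock's tag is pushed down in its holder, m: 0 to 0.004 at the start (up), 0.026 fully down, its lip resting on the holder (hard stop). Slides straight down against about 3 N of friction and stays where it is left; pulled up it would rise to -0.03.
- tag_middle_top (a point): Middle of the top of the middle tag's lip, the place to push: flat, yellow, 36 mm wide (stand's y), 18 mm deep (stand's x), 4 mm thick, 196 to 200 mm above the bench at the start, 174 mm when fully down. Below it the tag is a plate 36 mm wide, 4 mm thick, in the holder.
- head_right (a point): Where to press the right shock (as the robot sees it; left is +y): middle of the flat top of its dark grey head, 30 (stand's x) x 54 mm (stand's y), 214 mm above the bench at rest; moves down with it. The head sits on a black air can 48 mm across that slides down over the steel shaft.
- shock_right (a joint): How far the right shock is compressed, m: 0 at rest, 0.045 fully in (hard stop); springs back. Which shock has which charge is drawn anew: one needs 0.4 N per mm, one 1.5, one 2.5 N per mm, each on top of about 2.7 N to start it. 15 N thus sinks them about 30, 8 and 5 mm. More than 30 N is too rough.
- ring_right (a joint): The orange rubber travel ring on the right shaft, 41 mm across, 3.5 mm thick: how far it stands below the rest position of the can's lower rim (105 mm above the bench), m; 0 to 0.002 at the start. The can pushes it down and it stays at the deepest point reached. Over 0.003 counts as tried; only the softest can reach 0.020 (11 N) without rough force.
- shaft_right: Bracket, lower eyelet and shaft (35 mm across) of the right shock, fixed; origin on top of the stand's base, on the shock's axis; axes as the stand's.
- tag_right (a joint): How far the right shock's tag is pushed down in its holder, m: 0 to 0.004 at the start (up), 0.026 fully down, its lip resting on the holder (hard stop). Slides straight down against about 3 N of friction and stays where it is left; pulled up it would rise to -0.03.
- tag_right_top (a point): Middle of the top of the right tag's lip, the place to push: flat, yellow, 36 mm wide (stand's y), 18 mm deep (stand's x), 4 mm thick, 196 to 200 mm above the bench at the start, 174 mm when fully down. Below it the tag is a plate 36 mm wide, 4 mm thick, in the holder.
- grease_jar: Bystander: white jar with a green lid, 52 mm across, 55 mm high, standing on the base between two shocks; origin under its middle.
- lube_bottle: Bystander: black bottle with yellow label and red cap, 42 mm across, 115 mm high, standing on the base between two shocks; origin under its middle.
- spanner: Bystander: steel spanner 170 mm long, lying on the bench left of the stand; origin at its middle, x along it.
- spray_can: Bystander: white and blue spray can, 58 mm across, 160 mm high, standing on the bench right of the stand; origin under its middle.

How it is judged:
By the outcome, as a careful person would: the job done as asked, in the order asked, and still so for the second after the job is handed in, with the robot touching nothing.
It also fails if it takes over 51 s, if anything falls off the work surface, if the arm or the gripper's body presses on something with over 40 N, if the wrist force passes 120 N, or if a joint passes its speed limit or range.

ROBOT

A 6-joint arm with a two-finger parallel gripper is mounted at the origin on the work surface. World frame = base frame: x ahead of the robot, y to its left, z up, the work surface at z = 0. Lengths are in mm, angles in rad, forces in N, time in s.
With the tool pointing down it reaches from about 350 to 875 mm from the base axis. Payload 4.2 kg.
Tool frame: the origin (TCP) lies at the very end of the fingers, on their centre line; the grasp point (between the pads) lies 19 mm behind it; y points along the fingers, z is the direction in which the jaws open and shut, and the axes are right-handed (so a half turn about y gives the same grasp; the last joint's range is limited). The gripper opens to 85 mm and grips with 20 to 120 N. Pads are 22 mm wide; open, the fingers measure 114 mm over their backs; the gripper's body (76 mm by 85 mm) begins 54 mm behind the grasp point. The pads swing forward as they close: fully open they stand 13 mm farther back than shut.
Start: joints at [-1.075, 0.385, 0.008, 0, -1.194, -0.259], TCP at [146.638, -607.533, 231.312] pointing down, gripper open.
Joint ranges: [-3.14, 3.14], [-1.21, 2.06], [-1.07, 1.41], [-3.16, 2.05], [-2.99, -0.16], [-3.1, 3.1]. Speed limits (rad/s): [2.79, 2.79, 3.14, 3.14, 3.14, 3.14].

INTERFACE

Orientations are given as a unit quaternion [x, y, z, w].
In Python, from bench import arm gives the robot as it stands.
- The arm moves only by the shell command python3 -m creep 'ROWS'. ROWS is JSON, a list of rows, each an object with "delta_pos": the shift along the tool's x, y, z in mm, a list of three; "rot": the turn, a rotation vector about the tool's x, y, z in rad, a list of three; "jaw": the finger opening in mm, from 0 to 85.4. A call has exactly 10 rows; each row shifts and turns the commanded pose from where the row before left it, along the tool's axes as they then stand; what a row does not reach is not made up. A row lasts 1/12 s, in which the tool goes at most 41.7 mm and 7.16 degrees, less where a joint would pass 70% of its speed; a pose out of reach is approached as far as the arm can. A call is refused whole if a number of a shift passes 41.7 or a number of a turn 0.125, either way. A call with a gripper value outside its range is refused whole. The fingers move at their own pace and stop on an object; the grip force is fixed at half the most. Time passes only in rows, so rows that do not move let the fingers close, or fill a call up. It gives the time, the measured TCP pose, the force and the opening at its end, in the units of the state.
- arm.read_state(): the state, without advancing time (a new reading comes with each control period).
- arm.get_image(name): name is "scene" or "side" or "wrist"; returns the picture (384x512x3 uint8, red, green, blue); there is no depth.
- arm.calibration(name): a dict with "intrinsics" (3x3 intrinsics, pixels), "R" (3x3) and "t" (3): a world point X has camera coordinates R X + t. Camera axes: x right, y down, z forward; pixel columns grow to the right and rows downward; lengths in mm; the calibration is good to about 2 mm. A picture is of the moment at which its call begins: read the wrist's pose just before it. calibration takes no time and is no camera call; for the wrist camera it gives the pose at the moment of the call.
- arm.job_done(): hands the job in, once; it reports no verdict.
Trained networks look in the newest picture that a camera, given by its name, has taken for a name from the list of things; names that differ only in an ending like _2 or _b are one class to them, and where a whole thing is asked for, a point or a joint stands for the part that bears it (a point fixed in the world has none). Each returns a list of dicts, best first, with "p" (0 to 1); they miss things now and then, are a little off and sometimes report something else, mostly with a low value. They report only what shows in the picture. A call takes as long as a camera call.
- arm.find_in(camera, target): "location" ([column, row] in pixels, amid what is visible of it).
- arm.masks_of(camera, target): "pixels" (384x512 bool, what is visible of it) and "location" ([column, row] in pixels, amid what is visible of it).
The state is a dict: "clock": time; "joints": joint angles; "joint_vel": joint speeds; "joint_efforts": joint torques, N m; "position": TCP position; "ee_rot": TCP orientation; "contact_force": force on the tool from outside, world axes, zero at the start; "wrist_torque": the same for the moment, N m; "gripper_width": finger opening in mm.
Only numpy, scipy, OpenCV 4.12 (cv2) and the standard library are available. Lean on these libraries where they do the work, as an engineer would, in place of code of your own. Each camera call takes 0.05 s, during which the arm holds its last target. There are 200 camera calls.

## Working session

There is one attempt and no reset: what is moved stays moved. The work goes in short steps, Python scripts to look and compute and a shell command to move; the robot and the scene stay as the last step left them, time stands still between calls to the robot, and variables do not carry over. Pictures are saved under pics/ and viewed, about 8 in all and at most 12, crops included, and the job is handed in when it is done.

```bash
mkdir -p pics; python3 - <<'E'
from bench import arm
import cv2,numpy as np
for c in("scene","side"):
    im=arm.get_image(c); cv2.imwrite(f"pics/{c}0.png",im[:,:,::-1])
    k=arm.calibration(c); print(c,k["intrinsics"],k["R"],k["t"])
    for n in("head_left","head_middle","head_right","tag_left_top","tag_middle_top","tag_right_top","spray_can","lube_bottle"):
        print(n,[(np.round(d["location"],1).tolist(),round(d["p"],2)) for d in arm.find_in(c,n)[:4]])
s=arm.read_state();print(s)
E
python3 -c "
import cv2,numpy as np
a=cv2.imread('pics/scene0.png');b=cv2.imread('pics/side0.png')
cv2.imwrite('pics/both.png',cv2.resize(np.hstack([a,b]),(800,300)))"
```

```text
scene [[361.63305524   0.         258.39721838]
 [  0.         361.63305524 196.34532343]
 [  0.           0.           1.        ]] [[ 0.12032137  0.992618   -0.0152403 ]
 [ 0.53771252 -0.07806893 -0.8395061 ]
 [-0.83449866  0.09281562 -0.54313648]] [ -67.113399   -190.608231   1729.52783878]
head_left [([309.0, 194.2], 0.65), ([262.6, 193.5], 0.42)]
head_middle [([263.9, 187.5], 0.96), ([216.2, 202.0], 0.37)]
head_right [([217.1, 187.8], 0.73), ([312.5, 193.3], 0.43)]
tag_left_top [([305.5, 175.6], 0.65)]
tag_middle_top [([264.7, 171.9], 0.51)]
tag_right_top [([218.6, 169.7], 0.62)]
spray_can [([134.5, 216.4], 0.62), ([267.4, 171.1], 0.15)]
lube_bottle [([281.7, 222.5], 0.79)]
side [[389.10608579   0.         250.71204981]
 [  0.         389.10608579 191.40563772]
 [  0.           0.           1.        ]] [[-0.76974342 -0.63815413 -0.01594924]
 [-0.36550774  0.46108523 -0.80858178]
 [ 0.52335376 -0.61657094 -0.5881676 ]] [450.51140197 321.25529965 989.24521428]
head_left [([202.2, 205.5], 0.88)]
head_middle [([245.2, 184.0], 0.78)]
head_right [([282.1, 166.3], 0.8)]
tag_left_top [
[... 209 characters left out ...]
19.3], 0.73)]
{'clock': 0.9, 'joints': array([-1.07540283e+00,  3.84657882e-01,  7.93594256e-03, -2.08991867e-05,
       -1.19402148e+00, -2.58611276e-01]), 'joint_vel': array([-0.0001757 ,  0.0008824 ,  0.00097621,  0.00150206, -0.0002979 ,
       -0.00086489]), 'joint_efforts': array([-5.69424046e-04, -3.92075551e+01,  1.88617533e+01,  4.19070482e+00,
       -2.95915643e-04,  4.99901049e-06]), 'position': array([ 146.64415864, -607.53577075,  231.34851607]), 'ee_rot': array([ 0.70217218,  0.0835303 , -0.08350375, -0.70214246]), 'contact_force': array([-0.10492462, -0.19955976,  0.43954106]), 'wrist_torque': array([-0.02242067, -0.00035488, -0.0161571 ]), 'gripper_width': 85.50092594714037}
```

View pics/scene0.png

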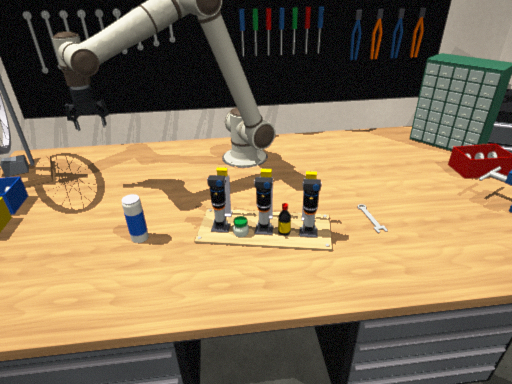

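View pics/side0.png

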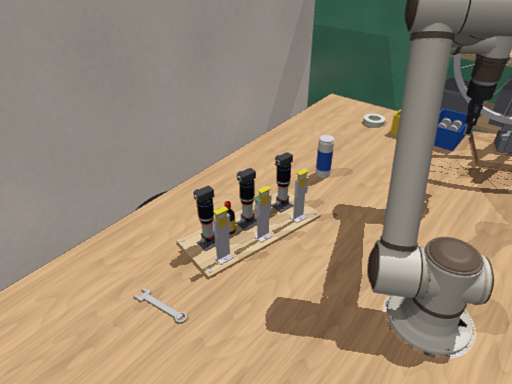

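The scene camera faces the robot, with +y to the image right. The heads are near (217,178), (264,175) and (312,177). In the side view they are at (204,190), (247,172) and (284,156), with the yellow tags in front of them. I'll zoom in on both views for precise points.

```bash
python3 -c "
import cv2,numpy as np
a=cv2.imread('pics/scene0.png')[160:260,185:345];b=cv2.imread('pics/side0.png')[145:275,170:330]
cv2.imwrite('pics/za.png',np.vstack([cv2.resize(a,None,fx=5,fy=5,interpolation=2)]));cv2.imwrite('pics/zb.png',cv2.resize(b,None,fx=4.5,fy=4.5,interpolation=2))"
```

```text
(no output)
```

View pics/za.png

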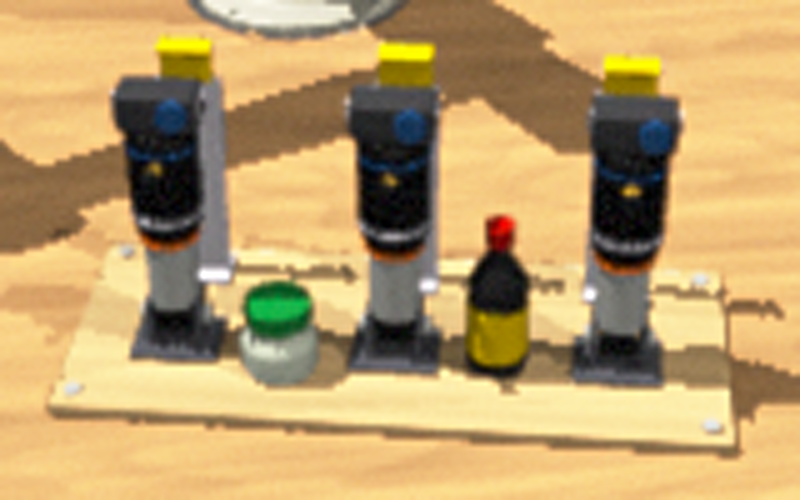

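View pics/zb.png

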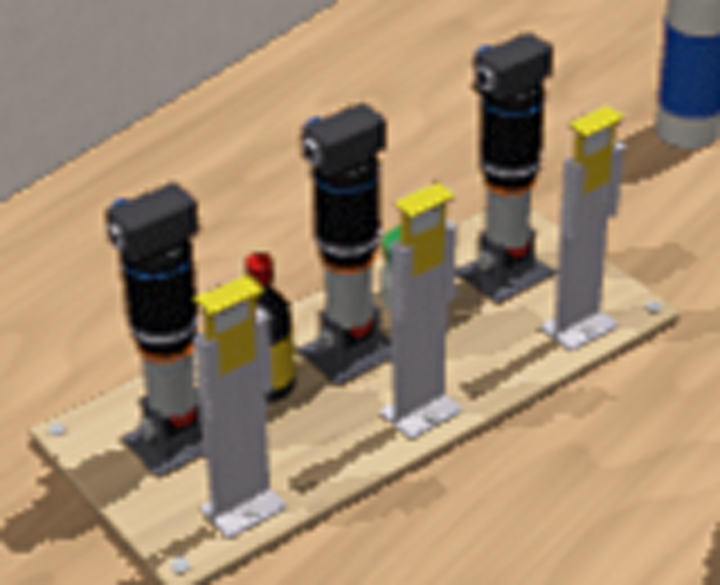

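Scene crop: the head top faces are centred near (157,88), (395,95) and (637,104), and the tag lips near (184,44), (406,50) and (632,64). Side crop: heads are near (152,206), (343,124) and (513,51), and lips near (229,297), (425,199) and (596,122). I'll fit the stand pose to these points.

```bash
cat >fit.py <<'E'
from bench import arm
import numpy as np
from scipy.optimize import least_squares
from scipy.spatial.transform import Rotation as Rn
S=np.array
def proj(c,X):
    k=arm.calibration(c);p=(X@np.array(k["R"]).T+k["t"])@np.array(k["intrinsics"]).T
    return p[:,:2]/p[:,2:]
loc=S([[0,-150,214],[0,0,214],[0,150,214],[-85,-150,198],[-85,0,198],[-85,150,198]],float)
za=S([[157,88],[395,95],[637,104],[184,44],[406,50],[632,64]]);zb=S([[513,51],[343,124],[152,206],[596,122],[425,199],[229,297]])
obs={"scene":(za+.5)/5-.5+[185,160],"side":(zb+.5)/4.5-.5+[170,145]}
def W(p):
    c,s=np.cos(p[2]),np.sin(p[2]);R=S([[c,-s,0],[s,c,0],[0,0,1]])
    return loc@R.T+[p[0],p[1],0]
def f(p,cams):return np.concatenate([(proj(c,W(p))-obs[c]).ravel() for c in cams])
if __name__=="__main__":
    for cams in (["scene"],["side"],["scene","side"]):
        r=least_squares(f,[600,0,0],args=(cams,),x_scale=[100,100,.1],loss="soft_l1");print(cams,r.x.round(3));print(f(r.x,cams).reshape(-1,2).round(1).tolist())
    print(W(r.x).round(1))
    s=arm.read_state();print(Rn.from_quat(s["ee_rot"]).as_matrix().round(3))
E
python3 fit.py
```

```text
['scene'] [ 5.88889e+02  1.52210e+01 -2.23000e-01]
[[-0.1, -0.3], [-0.2, 0.1], [0.1, 0.2], [-0.1, 0.1], [-0.0, 0.5], [0.2, -0.7]]
['side'] [ 5.84637e+02  1.76560e+01 -2.20000e-01]
[[0.1, -0.2], [0.1, -0.0], [-0.3, 0.4], [0.1, -0.3], [-0.0, 0.6], [0.1, -0.5]]
['scene', 'side'] [ 5.86106e+02  1.60760e+01 -2.20000e-01]
[[0.1, -0.7], [-0.0, -0.4], [0.2, -0.4], [0.1, -0.3], [0.0, 0.0], [0.2, -1.2], [0.0, -0.5], [0.1, -0.4], [-0.3, -0.1], [-0.1, -0.7], [-0.1, 0.2], [0.1, -1.0]]
[[ 553.3 -130.3  214. ]
 [ 586.1   16.1  214. ]
 [ 618.9  162.4  214. ]
 [ 470.4 -111.7  198. ]
 [ 503.2   34.7  198. ]
 [ 536.   181.   198. ]]
[[ 0.972  0.    -0.235]
 [ 0.235 -0.     0.972]
 [ 0.    -1.    -0.   ]]
```

```bash
python3 -m creep '[{"delta_pos":[25.4,-3,18.4],"rot":[0,0,0],"jaw":0},{"delta_pos":[25.4,-3,18.4],"rot":[0,0,0],"jaw":0},{"delta_pos":[25.4,-3,18.4],"rot":[0,0,0],"jaw":0},{"delta_pos":[25.4,-3,18.4],"rot":[0,0,0],"jaw":0},{"delta_pos":[25.4,-3,18.4],"rot":[0,0,0],"jaw":0},{"delta_pos":[25.4,-3,18.4],"rot":[0,0,0],"jaw":0},{"delta_pos":[25.4,-3,18.4],"rot":[0,0,0],"jaw":0},{"delta_pos":[25.4,-3,18.4],"rot":[0,0,0],"jaw":0},{"delta_pos":[25.4,-3,18.4],"rot":[0,0,0],"jaw":0},{"delta_pos":[25.4,-3,18.4],"rot":[0,0,0],"jaw":0}]'
```

```text
clock: 1.73
position: [351.2, -367.8, 261.7]
ee_rot: [0.702, 0.084, -0.083, -0.702]
contact_force: [1.0, -0.1, -0.1]
gripper_width: -0.0
```

```bash
python3 -m creep '[{"delta_pos":[31.5,0,22.9],"rot":[0,0,0],"jaw":0},{"delta_pos":[31.5,0,22.9],"rot":[0,0,0],"jaw":0},{"delta_pos":[31.5,0,22.9],"rot":[0,0,0],"jaw":0},{"delta_pos":[31.5,0,22.9],"rot":[0,0,0],"jaw":0},{"delta_pos":[31.5,0,22.9],"rot":[0,0,0],"jaw":0},{"delta_pos":[31.5,0,22.9],"rot":[0,0,0],"jaw":0},{"delta_pos":[31.5,0,22.9],"rot":[0,0,0],"jaw":0},{"delta_pos":[31.5,0,22.9],"rot":[0,0,0],"jaw":0},{"delta_pos":[0,0,0],"rot":[0,0.114,0],"jaw":0},{"delta_pos":[0,0,0],"rot":[0,0.114,0],"jaw":0}]'; python3 -m creep '[{"delta_pos":[0,0,0],"rot":[0,0.114,0],"jaw":0},{"delta_pos":[0,0,0],"rot":[0,0.114,0],"jaw":0},{"delta_pos":[0,5,0],"rot":[0,0,0],"jaw":0},{"delta_pos":[0,5,0],"rot":[0,0,0],"jaw":0},{"delta_pos":[0,5,0],"rot":[0,0,0],"jaw":0},{"delta_pos":[0,5,0],"rot":[0,0,0],"jaw":0},{"delta_pos":[0,5,0],"rot":[0,0,0],"jaw":0},{"delta_pos":[0,5,0],"rot":[0,0,0],"jaw":0},{"delta_pos":[0,0,0],"rot":[0,0,0],"jaw":0},{"delta_pos":[0,0,0],"rot":[0,0,0],"jaw":0}]'
python3 - <<'E'
from bench import arm
import cv2,numpy as np
from scipy.spatial.transform import Rotation as R
s=arm.read_state();print(s["position"].round(2),s["contact_force"].round(2));print(R.from_quat(s["ee_rot"]).as_matrix().round(3))
a=arm.get_image("scene")[150:240,190:310];b=arm.get_image("side")[115:205,230:350]
cv2.imwrite("pics/c1.png",np.hstack([cv2.resize(x,(400,300)) for x in(a,b)])[:,:,::-1])
E
```

```text
clock: 2.57
position: [553.7, -129.8, 260.8]
ee_rot: [-0.707, -0.002, 0.003, 0.707]
contact_force: [-0.5, -0.1, 0.1]
gripper_width: 0.0
clock: 3.4
position: [552.2, -132.0, 230.9]
ee_rot: [0.703, -0.078, 0.077, -0.703]
contact_force: [0.8, 0.5, -0.2]
gripper_width: 0.1
[ 552.25 -131.96  230.91] [ 0.78  0.49 -0.18]
[[ 0.976 -0.001  0.217]
 [-0.217 -0.     0.976]
 [-0.001 -1.    -0.   ]]
```

View pics/c1.png

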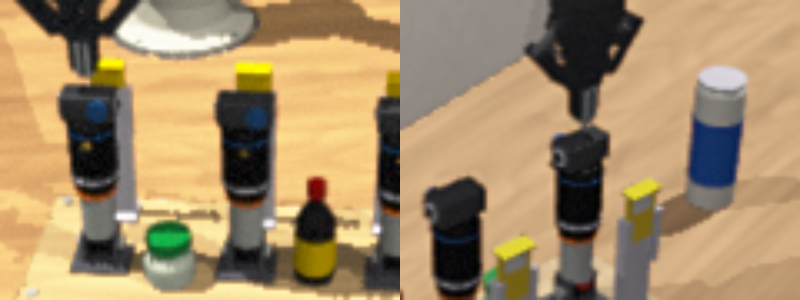

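The fingertips are centred over the right head in both views. I'll lower them to light contact.

```bash
python3 -m creep '[{"delta_pos":[0,4,0],"rot":[0,0,0],"jaw":0},{"delta_pos":[0,4,0],"rot":[0,0,0],"jaw":0},{"delta_pos":[0,3,0],"rot":[0,0,0],"jaw":0},{"delta_pos":[0,2,0],"rot":[0,0,0],"jaw":0},{"delta_pos":[0,2,0],"rot":[0,0,0],"jaw":0},{"delta_pos":[0,1,0],"rot":[0,0,0],"jaw":0},{"delta_pos":[0,1,0],"rot":[0,0,0],"jaw":0},{"delta_pos":[0,1,0],"rot":[0,0,0],"jaw":0},{"delta_pos":[0,1,0],"rot":[0,0,0],"jaw":0},{"delta_pos":[0,0,0],"rot":[0,0,0],"jaw":0}]'; python3 -c "
from bench import arm
s=arm.read_state();print(s['position'].round(2),s['contact_force'].round(2))"
```

```text
clock: 4.33
position: [552.4, -131.9, 212.9]
ee_rot: [0.703, -0.077, 0.077, -0.703]
contact_force: [-1.1, 0.7, 3.8]
gripper_width: 0.0
[ 552.42 -131.92  212.87] [-1.15  0.72  3.82]
```

```bash
python3 -m creep '[{"delta_pos":[0,0.5,0],"rot":[0,0,0],"jaw":0},{"delta_pos":[0,0.5,0],"rot":[0,0,0],"jaw":0},{"delta_pos":[0,0.5,0],"rot":[0,0,0],"jaw":0},{"delta_pos":[0,0.5,0],"rot":[0,0,0],"jaw":0},{"delta_pos":[0,0.5,0],"rot":[0,0,0],"jaw":0},{"delta_pos":[0,0.5,0],"rot":[0,0,0],"jaw":0},{"delta_pos":[0,0,0],"rot":[0,0,0],"jaw":0},{"delta_pos":[0,0,0],"rot":[0,0,0],"jaw":0},{"delta_pos":[0,0,0],"rot":[0,0,0],"jaw":0},{"delta_pos":[0,0,0],"rot":[0,0,0],"jaw":0}]'
```

```text
clock: 5.17
position: [552.4, -131.9, 210.5]
ee_rot: [0.703, -0.077, 0.078, -0.703]
contact_force: [-2.6, 1.2, 5.7]
gripper_width: -0.1
```

```bash
python3 -m creep '[{"delta_pos":[0,0.5,0],"rot":[0,0,0],"jaw":0},{"delta_pos":[0,0.5,0],"rot":[0,0,0],"jaw":0},{"delta_pos":[0,0.5,0],"rot":[0,0,0],"jaw":0},{"delta_pos":[0,0.5,0],"rot":[0,0,0],"jaw":0},{"delta_pos":[0,0.5,0],"rot":[0,0,0],"jaw":0},{"delta_pos":[0,0.5,0],"rot":[0,0,0],"jaw":0},{"delta_pos":[0,0,0],"rot":[0,0,0],"jaw":0},{"delta_pos":[0,0,0],"rot":[0,0,0],"jaw":0},{"delta_pos":[0,0,0],"rot":[0,0,0],"jaw":0},{"delta_pos":[0,0,0],"rot":[0,0,0],"jaw":0}]'
```

```text
clock: 6.0
position: [552.5, -131.9, 208.3]
ee_rot: [0.703, -0.077, 0.078, -0.703]
contact_force: [-3.9, 2.5, 10.7]
gripper_width: 0.2
```

```bash
python3 -m creep '[{"delta_pos":[0,0.5,0],"rot":[0,0,0],"jaw":0},{"delta_pos":[0,0.5,0],"rot":[0,0,0],"jaw":0},{"delta_pos":[0,0.5,0],"rot":[0,0,0],"jaw":0},{"delta_pos":[0,0.5,0],"rot":[0,0,0],"jaw":0},{"delta_pos":[0,0.5,0],"rot":[0,0,0],"jaw":0},{"delta_pos":[0,0.5,0],"rot":[0,0,0],"jaw":0},{"delta_pos":[0,0,0],"rot":[0,0,0],"jaw":0},{"delta_pos":[0,0,0],"rot":[0,0,0],"jaw":0},{"delta_pos":[0,0,0],"rot":[0,0,0],"jaw":0},{"delta_pos":[0,0,0],"rot":[0,0,0],"jaw":0}]'
```

```text
clock: 6.83
position: [552.5, -132.0, 206.1]
ee_rot: [0.703, -0.076, 0.078, -0.703]
contact_force: [-4.5, 2.9, 12.9]
gripper_width: -0.1
```

```bash
python3 -m creep '[{"delta_pos":[0,0.5,0],"rot":[0,0,0],"jaw":0},{"delta_pos":[0,0.5,0],"rot":[0,0,0],"jaw":0},{"delta_pos":[0,0.2,0],"rot":[0,0,0],"jaw":0},{"delta_pos":[0,0,0],"rot":[0,0,0],"jaw":0},{"delta_pos":[0,0,0],"rot":[0,0,0],"jaw":0},{"delta_pos":[0,0,0],"rot":[0,0,0],"jaw":0},{"delta_pos":[0,0,0],"rot":[0,0,0],"jaw":0},{"delta_pos":[0,0,0],"rot":[0,0,0],"jaw":0},{"delta_pos":[0,0,0],"rot":[0,0,0],"jaw":0},{"delta_pos":[0,0,0],"rot":[0,0,0],"jaw":0}]'
```

```text
clock: 7.67
position: [552.5, -132.0, 205.3]
ee_rot: [0.703, -0.076, 0.078, -0.703]
contact_force: [-5.8, 3.5, 14.2]
gripper_width: 0.1
```

```bash
python3 -m creep '[{"delta_pos":[0,-3,0],"rot":[0,0,0],"jaw":0},{"delta_pos":[0,-5,0],"rot":[0,0,0],"jaw":0},{"delta_pos":[0,-10,0],"rot":[0,0,0],"jaw":0},{"delta_pos":[0,-10,0],"rot":[0,0,0],"jaw":0},{"delta_pos":[0,0,25],"rot":[0,0,0],"jaw":0},{"delta_pos":[0,0,25],"rot":[0,0,0],"jaw":0},{"delta_pos":[0,0,25],"rot":[0,0,0],"jaw":0},{"delta_pos":[0,0,25],"rot":[0,0,0],"jaw":0},{"delta_pos":[0,0,25],"rot":[0,0,0],"jaw":0},{"delta_pos":[0,0,25],"rot":[0,0,0],"jaw":0}]'; python3 -c "
from bench import arm
s=arm.read_state();print(s['position'].round(2),s['contact_force'].round(2))"
```

```text
clock: 8.5
position: [585.3, 15.7, 230.1]
ee_rot: [-0.703, 0.077, -0.077, 0.703]
contact_force: [1.2, -0.8, -0.4]
gripper_width: -0.3
[585.31  15.74 230.08] [ 1.22 -0.81 -0.39]
```

```bash
python3 -m creep '[{"delta_pos":[0,4,0],"rot":[0,0,0],"jaw":0},{"delta_pos":[0,4,0],"rot":[0,0,0],"jaw":0},{"delta_pos":[0,4,0],"rot":[0,0,0],"jaw":0},{"delta_pos":[0,2,0],"rot":[0,0,0],"jaw":0},{"delta_pos":[0,1,0],"rot":[0,0,0],"jaw":0},{"delta_pos":[0,1,0],"rot":[0,0,0],"jaw":0},{"delta_pos":[0,1,0],"rot":[0,0,0],"jaw":0},{"delta_pos":[0,1,0],"rot":[0,0,0],"jaw":0},{"delta_pos":[0,1,0],"rot":[0,0,0],"jaw":0},{"delta_pos":[0,0,0],"rot":[0,0,0],"jaw":0}]'
```

```text
clock: 9.33
position: [585.0, 14.0, 211.5]
ee_rot: [0.703, -0.077, 0.078, -0.703]
contact_force: [-0.5, -1.9, 2.3]
gripper_width: -0.2
```

```bash
python3 -m creep '[{"delta_pos":[0,0.5,0],"rot":[0,0,0],"jaw":0},{"delta_pos":[0,0.5,0],"rot":[0,0,0],"jaw":0},{"delta_pos":[0,0.5,0],"rot":[0,0,0],"jaw":0},{"delta_pos":[0,0.5,0],"rot":[0,0,0],"jaw":0},{"delta_pos":[0,0,0],"rot":[0,0,0],"jaw":0},{"delta_pos":[0,0,0],"rot":[0,0,0],"jaw":0},{"delta_pos":[0,0,0],"rot":[0,0,0],"jaw":0},{"delta_pos":[0,0,0],"rot":[0,0,0],"jaw":0},{"delta_pos":[0,0,0],"rot":[0,0,0],"jaw":0},{"delta_pos":[0,0,0],"rot":[0,0,0],"jaw":0}]'
```

```text
clock: 10.17
position: [585.2, 14.5, 209.2]
ee_rot: [-0.703, 0.077, -0.078, 0.703]
contact_force: [0.2, -3.6, 4.2]
gripper_width: -0.0
```

Only 4.2 N at about 5 mm, so the middle shock looks soft. I'll continue.

```bash
python3 -m creep '[{"delta_pos":[0,2,0],"rot":[0,0,0],"jaw":0},{"delta_pos":[0,2,0],"rot":[0,0,0],"jaw":0},{"delta_pos":[0,2,0],"rot":[0,0,0],"jaw":0},{"delta_pos":[0,2,0],"rot":[0,0,0],"jaw":0},{"delta_pos":[0,2,0],"rot":[0,0,0],"jaw":0},{"delta_pos":[0,2,0],"rot":[0,0,0],"jaw":0},{"delta_pos":[0,2,0],"rot":[0,0,0],"jaw":0},{"delta_pos":[0,0,0],"rot":[0,0,0],"jaw":0},{"delta_pos":[0,0,0],"rot":[0,0,0],"jaw":0},{"delta_pos":[0,0,0],"rot":[0,0,0],"jaw":0}]'
```

```text
clock: 11.0
position: [585.2, 14.5, 196.3]
ee_rot: [0.703, -0.077, 0.078, -0.703]
contact_force: [-2.8, -2.8, 8.8]
gripper_width: 0.3
```

```bash
python3 -m creep '[{"delta_pos":[0,2,0],"rot":[0,0,0],"jaw":0},{"delta_pos":[0,2,0],"rot":[0,0,0],"jaw":0},{"delta_pos":[0,2,0],"rot":[0,0,0],"jaw":0},{"delta_pos":[0,1,0],"rot":[0,0,0],"jaw":0},{"delta_pos":[0,1,0],"rot":[0,0,0],"jaw":0},{"delta_pos":[0,0,0],"rot":[0,0,0],"jaw":0},{"delta_pos":[0,0,0],"rot":[0,0,0],"jaw":0},{"delta_pos":[0,0,0],"rot":[0,0,0],"jaw":0},{"delta_pos":[0,0,0],"rot":[0,0,0],"jaw":0},{"delta_pos":[0,0,0],"rot":[0,0,0],"jaw":0}]'
```

```text
clock: 11.83
position: [585.3, 14.5, 189.1]
ee_rot: [0.703, -0.076, 0.078, -0.703]
contact_force: [-3.8, -2.3, 11.1]
gripper_width: -0.2
```

```bash
python3 -m creep '[{"delta_pos":[0,1,0],"rot":[0,0,0],"jaw":0},{"delta_pos":[0,1,0],"rot":[0,0,0],"jaw":0},{"delta_pos":[0,1,0],"rot":[0,0,0],"jaw":0},{"delta_pos":[0,1,0],"rot":[0,0,0],"jaw":0},{"delta_pos":[0,1,0],"rot":[0,0,0],"jaw":0},{"delta_pos":[0,1,0],"rot":[0,0,0],"jaw":0},{"delta_pos":[0,0,0],"rot":[0,0,0],"jaw":0},{"delta_pos":[0,0,0],"rot":[0,0,0],"jaw":0},{"delta_pos":[0,0,0],"rot":[0,0,0],"jaw":0},{"delta_pos":[0,0,0],"rot":[0,0,0],"jaw":0}]'
```

```text
clock: 12.67
position: [585.3, 14.5, 183.6]
ee_rot: [0.703, -0.076, 0.078, -0.703]
contact_force: [-3.4, -1.3, 13.0]
gripper_width: -0.2
```

```bash
python3 -m creep '[{"delta_pos":[0,-10,0],"rot":[0,0,0],"jaw":0},{"delta_pos":[0,-14,0],"rot":[0,0,0],"jaw":0},{"delta_pos":[0,-14,0],"rot":[0,0,0],"jaw":0},{"delta_pos":[0,-10,0],"rot":[0,0,0],"jaw":0},{"delta_pos":[0,0,25],"rot":[0,0,0],"jaw":0},{"delta_pos":[0,0,25],"rot":[0,0,0],"jaw":0},{"delta_pos":[0,0,25],"rot":[0,0,0],"jaw":0},{"delta_pos":[0,0,25],"rot":[0,0,0],"jaw":0},{"delta_pos":[0,0,25],"rot":[0,0,0],"jaw":0},{"delta_pos":[0,0,25],"rot":[0,0,0],"jaw":0}]'
```

```text
clock: 13.5
position: [617.2, 163.0, 227.7]
ee_rot: [-0.703, 0.078, -0.077, 0.703]
contact_force: [0.4, -0.2, 0.2]
gripper_width: -0.3
```

```bash
python3 -m creep '[{"delta_pos":[0,0,0],"rot":[0,0,0],"jaw":0},{"delta_pos":[0,4,0],"rot":[0,0,0],"jaw":0},{"delta_pos":[0,4,0],"rot":[0,0,0],"jaw":0},{"delta_pos":[0,3,0],"rot":[0,0,0],"jaw":0},{"delta_pos":[0,2,0],"rot":[0,0,0],"jaw":0},{"delta_pos":[0,1,0],"rot":[0,0,0],"jaw":0},{"delta_pos":[0,1,0],"rot":[0,0,0],"jaw":0},{"delta_pos":[0,1,0],"rot":[0,0,0],"jaw":0},{"delta_pos":[0,0,0],"rot":[0,0,0],"jaw":0},{"delta_pos":[0,0,0],"rot":[0,0,0],"jaw":0}]'
```

```text
clock: 14.33
position: [617.7, 160.5, 213.8]
ee_rot: [0.703, -0.077, 0.078, -0.703]
contact_force: [-1.9, -1.5, 2.1]
gripper_width: 0.2
```

```bash
python3 -m creep '[{"delta_pos":[0,0.5,0],"rot":[0,0,0],"jaw":0},{"delta_pos":[0,0.5,0],"rot":[0,0,0],"jaw":0},{"delta_pos":[0,0.5,0],"rot":[0,0,0],"jaw":0},{"delta_pos":[0,0.5,0],"rot":[0,0,0],"jaw":0},{"delta_pos":[0,0,0],"rot":[0,0,0],"jaw":0},{"delta_pos":[0,0,0],"rot":[0,0,0],"jaw":0},{"delta_pos":[0,0,0],"rot":[0,0,0],"jaw":0},{"delta_pos":[0,0,0],"rot":[0,0,0],"jaw":0},{"delta_pos":[0,0,0],"rot":[0,0,0],"jaw":0},{"delta_pos":[0,0,0],"rot":[0,0,0],"jaw":0}]'
```

```text
clock: 15.17
position: [617.8, 160.6, 212.3]
ee_rot: [0.703, -0.077, 0.078, -0.703]
contact_force: [-1.7, -2.6, 5.8]
gripper_width: -0.1
```

```bash
python3 -m creep '[{"delta_pos":[0,0.5,0],"rot":[0,0,0],"jaw":0},{"delta_pos":[0,0.5,0],"rot":[0,0,0],"jaw":0},{"delta_pos":[0,0.5,0],"rot":[0,0,0],"jaw":0},{"delta_pos":[0,0.5,0],"rot":[0,0,0],"jaw":0},{"delta_pos":[0,0.5,0],"rot":[0,0,0],"jaw":0},{"delta_pos":[0,0,0],"rot":[0,0,0],"jaw":0},{"delta_pos":[0,0,0],"rot":[0,0,0],"jaw":0},{"delta_pos":[0,0,0],"rot":[0,0,0],"jaw":0},{"delta_pos":[0,0,0],"rot":[0,0,0],"jaw":0},{"delta_pos":[0,0,0],"rot":[0,0,0],"jaw":0}]'
```

```text
clock: 16.0
position: [617.8, 160.6, 210.9]
ee_rot: [0.703, -0.077, 0.078, -0.703]
contact_force: [-4.4, -2.2, 9.3]
gripper_width: 0.2
```

```bash
python3 -m creep '[{"delta_pos":[0,0.5,0],"rot":[0,0,0],"jaw":0},{"delta_pos":[0,0.5,0],"rot":[0,0,0],"jaw":0},{"delta_pos":[0,0.5,0],"rot":[0,0,0],"jaw":0},{"delta_pos":[0,0.5,0],"rot":[0,0,0],"jaw":0},{"delta_pos":[0,0.5,0],"rot":[0,0,0],"jaw":0},{"delta_pos":[0,0.5,0],"rot":[0,0,0],"jaw":0},{"delta_pos":[0,0.3,0],"rot":[0,0,0],"jaw":0},{"delta_pos":[0,0,0],"rot":[0,0,0],"jaw":0},{"delta_pos":[0,0,0],"rot":[0,0,0],"jaw":0},{"delta_pos":[0,0,0],"rot":[0,0,0],"jaw":0}]'; python3 -c "
from bench import arm
s=arm.read_state();print(s['position'].round(2),s['contact_force'].round(2))"
```

```text
clock: 16.83
position: [617.8, 160.6, 209.1]
ee_rot: [0.703, -0.076, 0.078, -0.703]
contact_force: [-6.4, -2.4, 14.0]
gripper_width: 0.2
[617.81 160.56 209.05] [-6.4  -2.37 13.97]
```

Left: 14 N at 5 mm, so it is stiff, and the middle one is the softest. I'll move above the middle tag and check the rings.

```bash
python3 -m creep '[{"delta_pos":[0,-5,0],"rot":[0,0,0],"jaw":0},{"delta_pos":[0,-13,0],"rot":[0,0,0],"jaw":0},{"delta_pos":[0,-13,0],"rot":[0,0,0],"jaw":0},{"delta_pos":[-12.1,0,-21.1],"rot":[0,0,0],"jaw":0},{"delta_pos":[-12.1,0,-21.1],"rot":[0,0,0],"jaw":0},{"delta_pos":[-12.1,0,-21.1],"rot":[0,0,0],"jaw":0},{"delta_pos":[-12.1,0,-21.1],"rot":[0,0,0],"jaw":0},{"delta_pos":[-12.1,0,-21.1],"rot":[0,0,0],"jaw":0},{"delta_pos":[-12.1,0,-21.1],"rot":[0,0,0],"jaw":0},{"delta_pos":[-12.1,0,-21.1],"rot":[0,0,0],"jaw":0}]'; python3 -m creep '[{"delta_pos":[0,3,0],"rot":[0,0,0],"jaw":0},{"delta_pos":[0,3,0],"rot":[0,0,0],"jaw":0},{"delta_pos":[0,3,0],"rot":[0,0,0],"jaw":0},{"delta_pos":[0,3,0],"rot":[0,0,0],"jaw":0},{"delta_pos":[0,3,0],"rot":[0,0,0],"jaw":0},{"delta_pos":[0,3,0],"rot":[0,0,0],"jaw":0},{"delta_pos":[0,2,0],"rot":[0,0,0],"jaw":0},{"delta_pos":[0,0,0],"rot":[0,0,0],"jaw":0},{"delta_pos":[0,0,0],"rot":[0,0,0],"jaw":0},{"delta_pos":[0,0,0],"rot":[0,0,0],"jaw":0}]'
python3 - <<'E'
from bench import arm
import cv2,numpy as np
s=arm.read_state();print(s["position"].round(2),s["contact_force"].round(2))
a=arm.get_image("scene")[160:250,200:320];b=arm.get_image("side")[145:235,200:320]
cv2.imwrite("pics/c2.png",np.hstack([cv2.resize(x,(400,300)) for x in(a,b)])[:,:,::-1])
E
```

```text
clock: 17.67
position: [502.1, 35.0, 235.8]
ee_rot: [-0.702, 0.077, -0.077, 0.703]
contact_force: [0.8, 0.0, 0.4]
gripper_width: -0.1
clock: 18.5
position: [503.0, 35.3, 216.4]
ee_rot: [-0.703, 0.077, -0.077, 0.703]
contact_force: [0.7, -0.1, -0.3]
gripper_width: -0.0
[502.98  35.27 216.39] [ 0.74 -0.07 -0.29]
```

View pics/c2.png

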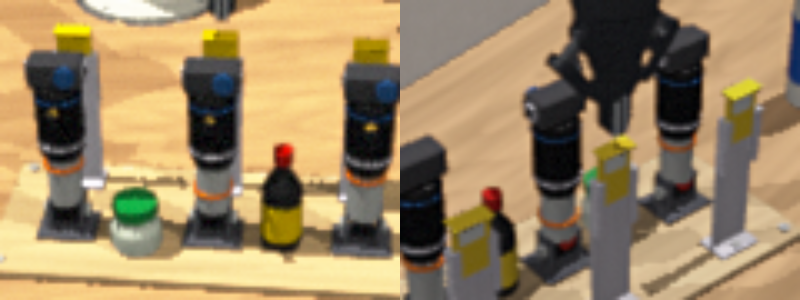

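The middle ring has moved well down its shaft, near (213,190) in the left crop, and the other two only a little. The fingers are over the middle tag, so I'll push it.

```bash
python3 -m creep '[{"delta_pos":[0,5,0],"rot":[0,0,0],"jaw":0},{"delta_pos":[0,5,0],"rot":[0,0,0],"jaw":0},{"delta_pos":[0,3,0],"rot":[0,0,0],"jaw":0},{"delta_pos":[0,3,0],"rot":[0,0,0],"jaw":0},{"delta_pos":[0,3,0],"rot":[0,0,0],"jaw":0},{"delta_pos":[0,3,0],"rot":[0,0,0],"jaw":0},{"delta_pos":[0,3,0],"rot":[0,0,0],"jaw":0},{"delta_pos":[0,3,0],"rot":[0,0,0],"jaw":0},{"delta_pos":[0,0,0],"rot":[0,0,0],"jaw":0},{"delta_pos":[0,0,0],"rot":[0,0,0],"jaw":0}]'; python3 -m creep '[{"delta_pos":[0,2,0],"rot":[0,0,0],"jaw":0},{"delta_pos":[0,2,0],"rot":[0,0,0],"jaw":0},{"delta_pos":[0,2,0],"rot":[0,0,0],"jaw":0},{"delta_pos":[0,2,0],"rot":[0,0,0],"jaw":0},{"delta_pos":[0,2,0],"rot":[0,0,0],"jaw":0},{"delta_pos":[0,2,0],"rot":[0,0,0],"jaw":0},{"delta_pos":[0,1,0],"rot":[0,0,0],"jaw":0},{"delta_pos":[0,0,0],"rot":[0,0,0],"jaw":0},{"delta_pos":[0,0,0],"rot":[0,0,0],"jaw":0},{"delta_pos":[0,0,0],"rot":[0,0,0],"jaw":0}]'
```

```text
clock: 19.43
position: [503.0, 35.3, 188.0]
ee_rot: [-0.703, 0.077, -0.077, 0.703]
contact_force: [-0.1, -0.5, -0.1]
gripper_width: 0.2
clock: 20.27
position: [502.7, 35.2, 175.1]
ee_rot: [0.703, -0.078, 0.077, -0.703]
contact_force: [0.3, 0.1, 0.8]
gripper_width: 0.3
```

The force is lower than I expected, so I'll look before going on.

```bash
python3 - <<'E'
from bench import arm
import cv2,numpy as np
a=arm.get_image("scene")[160:250,200:320];b=arm.get_image("side")[165:225,230:310]
cv2.imwrite("pics/c3.png",np.hstack([cv2.resize(x,(400,300)) for x in(a,b)])[:,:,::-1])
E
```

```text
(no output)
```

View pics/c3.png

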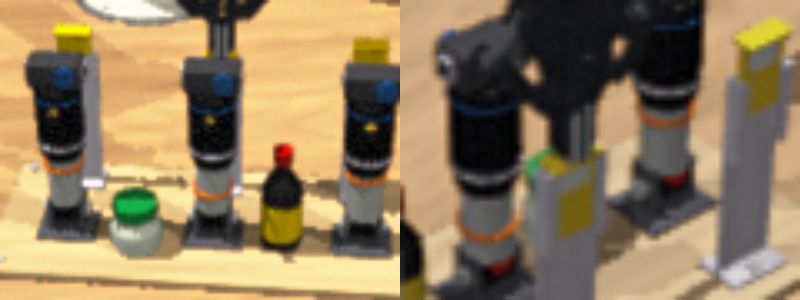

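The tag is moving down with the fingers and is about 1 mm short of its stop. I'll press on to it.

```bash
python3 -m creep '[{"delta_pos":[0,0.5,0],"rot":[0,0,0],"jaw":0},{"delta_pos":[0,0.5,0],"rot":[0,0,0],"jaw":0},{"delta_pos":[0,0.5,0],"rot":[0,0,0],"jaw":0},{"delta_pos":[0,0.5,0],"rot":[0,0,0],"jaw":0},{"delta_pos":[0,0,0],"rot":[0,0,0],"jaw":0},{"delta_pos":[0,0,0],"rot":[0,0,0],"jaw":0},{"delta_pos":[0,0,0],"rot":[0,0,0],"jaw":0},{"delta_pos":[0,0,0],"rot":[0,0,0],"jaw":0},{"delta_pos":[0,0,0],"rot":[0,0,0],"jaw":0},{"delta_pos":[0,0,0],"rot":[0,0,0],"jaw":0}]'
```

```text
clock: 21.2
position: [502.6, 35.1, 174.0]
ee_rot: [0.703, -0.077, 0.077, -0.703]
contact_force: [-2.6, 0.1, 6.6]
gripper_width: -0.2
```

```bash
python3 -m creep '[{"delta_pos":[0,0.5,0],"rot":[0,0,0],"jaw":0},{"delta_pos":[0,0.5,0],"rot":[0,0,0],"jaw":0},{"delta_pos":[0,0.5,0],"rot":[0,0,0],"jaw":0},{"delta_pos":[0,0,0],"rot":[0,0,0],"jaw":0},{"delta_pos":[0,0,0],"rot":[0,0,0],"jaw":0},{"delta_pos":[0,0,0],"rot":[0,0,0],"jaw":0},{"delta_pos":[0,0,0],"rot":[0,0,0],"jaw":0},{"delta_pos":[0,0,0],"rot":[0,0,0],"jaw":0},{"delta_pos":[0,0,0],"rot":[0,0,0],"jaw":0},{"delta_pos":[0,0,0],"rot":[0,0,0],"jaw":0}]'
```

```text
clock: 22.03
position: [502.7, 35.1, 174.0]
ee_rot: [0.703, -0.077, 0.077, -0.703]
contact_force: [-5.6, 1.6, 14.4]
gripper_width: -0.0
```

The position stays at 174.0 while the force climbs, so that is the hard stop. I'll retreat upward and check.

```bash
python3 -m creep '[{"delta_pos":[0,-3,0],"rot":[0,0,0],"jaw":0},{"delta_pos":[0,-8,0],"rot":[0,0,0],"jaw":0},{"delta_pos":[0,-15,0],"rot":[0,0,0],"jaw":0},{"delta_pos":[0,-20,0],"rot":[0,0,0],"jaw":0},{"delta_pos":[0,-20,0],"rot":[0,0,0],"jaw":0},{"delta_pos":[0,-20,0],"rot":[0,0,0],"jaw":0},{"delta_pos":[0,-20,0],"rot":[0,0,0],"jaw":0},{"delta_pos":[0,-15,0],"rot":[0,0,0],"jaw":0},{"delta_pos":[0,0,0],"rot":[0,0,0],"jaw":0},{"delta_pos":[0,0,0],"rot":[0,0,0],"jaw":0}]'
python3 - <<'E'
from bench import arm
import cv2,numpy as np
s=arm.read_state();print(s["position"].round(2),s["contact_force"].round(2))
a=arm.get_image("scene")[160:250,200:320];b=arm.get_image("side")[145:265,190:350]
cv2.imwrite("pics/c4.png",np.hstack([cv2.resize(x,(400,300)) for x in(a,b)])[:,:,::-1])
E
```

```text
clock: 22.87
position: [502.8, 35.3, 293.0]
ee_rot: [-0.703, 0.077, -0.078, 0.703]
contact_force: [-0.2, -0.5, -0.4]
gripper_width: 0.3
[502.75  35.28 293.01] [-0.21 -0.5  -0.41]
```

View pics/c4.png

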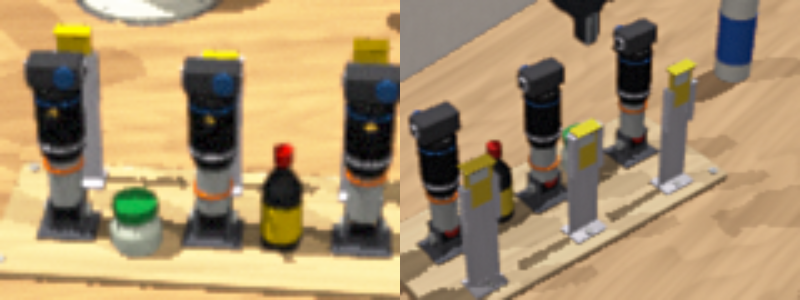

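The middle tag is down with its lip on the holder. The other two tags are still up, the bystanders haven't moved, and the arm is clear.

```bash
python3 -c "
from bench import arm
print(arm.job_done())"
```

```text
the job is handed in; nothing more can be done
None
```

The middle shock is the one that has lost air. Its yellow tag is pushed fully down, and I handed the job in with the arm clear at about 23 s.

| Shock | Vertical force read | Sank about |
|---|---|---|
| Right | 14.2 N | 8.7 mm |
| Middle | 13.0 N | 30 mm |
| Left | 14.0 N | 5 mm |

- **Force:** all three vertical readings ended slightly under 15 N, the middle one lowest. Sideways readings reached about 6 N during the presses. Every reading stayed well under the 30 N limit.
- **Rings:** the pictures agree with the readings. The middle ring sits far down its shaft and the other two moved only a little.
- **Tag:** it stopped at 174.0 mm, and the force there rose from 6.6 to 14.4 N without further movement, so it is on its hard stop. The force read lower than expected on the way down, but a picture showed the tag moving with the fingers.
- **Surroundings:** the last picture shows the other two tags up and the jar, bottle and spray can where they were. The spanner was not in that crop, but the arm never came near it.

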